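Wipe the broken heat-shield chips off a flame photometer's service deck

ROBOT

A 6-joint arm with a two-finger parallel gripper is mounted at the origin on the work surface. World frame = base frame: x ahead of the robot, y to its left, z up, the work surface at z = 0. Lengths are in m, angles in degrees, forces in N, time in s.
With the tool pointing down it reaches from about 0.3 to 0.85 m from the base axis. Payload 5.4 kg.
Tool frame: the origin (TCP) lies on the centre line of the jaws, within the pads' length; the fingertips stand 11 mm ahead of it and the grasp point (between the pads) lies 8 mm behind it; z points along the fingers, y is the line along which they close (so a half turn about z gives the same grasp; the last joint's range is limited). The gripper opens to 85 mm and grips with 20 to 120 N. Pads are 22 mm wide; open, the fingers measure 114 mm over their backs; the gripper's body (76 mm by 85 mm) begins 54 mm behind the grasp point. The pads swing forward as they close: fully open they stand 13 mm farther back than shut.
Start: joints at [52.936, 9.076, 91.501, -0, 79.423, -12.038], TCP at [0.243, 0.521, 0.242] pointing down, gripper open.
Joint ranges: [-166.64, 166.64], [-54.1, 131.32], [10.49, 154.53], [-73.88, 253.88], [9.74, 151.15], [-171.62, 171.62]. Speed limits (degrees/s): [147.25, 147.25, 180, 180, 180, 180].

INTERFACE

Orientations are given as [roll, pitch, yaw] about the fixed x, y, z axes, in that order (R = Rz(yaw) Ry(pitch) Rx(roll)).
In Python, from plant import manip gives the robot as it stands.
- The arm moves only by the tool arm_command, never from a script. Its argument "moves" is a list of rows, each a list of 2 entries, a list of its own where there are three numbers: the shift along the tool's x, y, z in m, then the turn about the tool's z in rad. In form: [[[x, y, z], turn], ...]. A call has 1 to 20 rows; each row is the pose to reach, as a shift and turn from the pose commanded when the call began, along the tool's axes at that moment; what a row does not reach only later rows make up. A row lasts 1/10 s, in which the tool goes at most 50 mm and 8.59 degrees, less where a joint would pass 70% of its speed; a pose out of reach is approached as far as the arm can. A call with a gripper value outside its range is refused whole. "fingers" is the finger opening in m, from 0 to 0.0854, set as the call begins (left out, the last holds). The fingers move at their own pace and stop on an object; the grip force is fixed at half the most. Time passes only in rows, so rows that repeat a pose let the fingers close. It gives the time, the measured TCP pose, the force, the opening and the grip force at its end, in the units of the state.
- manip.get_obs(): the state, without advancing time (a new reading comes with each control period).
- manip.grab_frame(name): name is "scene" or "side" or "wrist"; returns a dict with "frame" (384x512x3 uint8, red, green, blue), "camera_matrix" (3x3 intrinsics, pixels), "dist" ([k1, k2, p1, p2, k3] as OpenCV has them; the pictures are not rectified), "R" (3x3) and "t" (3): a world point X has camera coordinates R X + t. Camera axes: x right, y down, z forward; pixel columns grow to the right and rows downward; lengths in m; the calibration is good to about 2 mm. A picture is of the moment at which its call begins. There is no depth.
- manip.hand_in(): hands the job in; it is judged then, once.
The state is a dict: "time": time; "joint_pos": joint angles; "joint_vel": joint speeds; "tau": joint torques, N m; "tcp_pos": TCP position; "tool_rot": TCP orientation; "wrist_force": force on the tool from outside, world axes, zero at the start; "torque": the same for the moment, N m; "grip_width": finger opening in m; "gripper_force": force on a finger pad.
Only numpy, scipy, OpenCV 4.12 (cv2) and the standard library are available. Lean on these libraries where they do the work, as an engineer would, in place of code of your own. Each camera call takes 0.05 s, during which the arm holds its last target. There are 200 camera calls.

TASK

First slide the bolt on the far side of the deck fully home into the keeper of the chip tray, so the tray is locked to the deck. Then wipe all four ceramic chips off the deck into that tray with the scraper block, never touching a chip with the gripper, and stand the scraper on its blade back on the rubber mat. Leave the bolt home and do not disturb the bottles, cup, jar, brass cap and wrench standing around.

Things in the scene. Friction and masses are not known exactly. Their poses are not given: they have to be found in the camera images.
- deck: fixed deck: dull grey metal plate, top 55 mm above the bench. Origin on the bench under its middle. Own y along its 300 mm length, both ends open (y = +150, -150 mm); own x across, away from the robot. Working face x = -110 to 110 mm, between a curb 15 mm high on the near side (8 mm wide) and a bolt channel 20 mm high on the far side (x = 110 to 138)
- bolt (a joint): slide of the barrel bolt along deck y in the channel on the deck's far side, in m: 0 = middle, grows towards deck +y, stops at +-0.075. Steel bar 260 mm long, 12 mm thick, can be shot towards either end; it takes about 2 N to move
- bolt_knob (a point): top centre of the bolt's upright round knob, 14 mm diameter, which stands 40 mm above the top of its channel; at deck x = 124 mm, 114.5 mm above the bench
- tray: fixed open steel tray against one end of the deck (either end), 236 (own x) x 140 mm (own y), walls 4 mm thick, 45 mm high, floor 4 mm. Axes parallel to the deck's; origin under its centre, 222 mm from the deck's centre. Two keeper staples on its far side (x = 112 to 140 mm), 76 mm high, in line with the bolt
- mat: fixed grey rubber mat, 260 (own x) x 138 (own y) x 3 mm, at the other end of the deck from the tray; axes parallel to the deck's; origin under its centre, 222 mm from the deck's centre
- scraper: loose scraper block standing on its rubber blade on the mat: blade block 64 mm long (own x), 30 mm thick (own y), 28 mm high, with a square upright wooden handle 30 x 30 mm on its middle, up to 80 mm; origin at the centre of the underside, z up
- burner: fixed upright brass burner stub on the deck, near its middle: 28 mm diameter, 72 mm high over the deck; origin at its foot on the deck's top face
- chip1: broken flat chip of white ceramic heat shield, irregular, about 60 x 37 mm and 12 mm thick, lying loose on the deck; origin under its centre
- chip2: broken flat chip of white ceramic heat shield, irregular, about 60 x 37 mm and 12 mm thick, lying loose on the deck; origin under its centre
- chip3: broken flat chip of white ceramic heat shield, irregular, about 60 x 37 mm and 12 mm thick, lying loose on the deck; origin under its centre
- chip4: broken flat chip of white ceramic heat shield, irregular, about 60 x 37 mm and 12 mm thick, lying loose on the deck; origin under its centre
- bottle: bystander: amber bottle, 40 mm diameter, 110 mm high, standing on the mat; origin under its centre
- cup: bystander: clear cup, 72 mm diameter, 85 mm high, on the bench beyond the deck; origin under its centre
- cap: bystander: brass cap, 52 mm diameter, 30 mm high, on the bench beyond the deck; origin under its centre
- wrench: bystander: steel wrench, 150 mm long (own x), lying on the bench beyond the deck; origin under its centre
- jar: bystander: white jar, 70 mm diameter, 90 mm high, beyond one end of the row of deck, tray and mat; origin under its centre
- flask: bystander: white bottle, 60 mm diameter, 130 mm high, beyond the other end of that row; origin under its centre
Things that resemble listed ones, but are neither listed nor needed, are in the scene too. Leave any green or orange look-alike of the chip1 alone. What is meant by the scraper is not red, and is the smaller of those in its own colour.

How it is judged (in metres and radians):
On the way, in this order (a step that is already met when the one before it is completed fails the run):
1. the bolt is home in the tray's keeper (y of bolt_knob in the frame of tray between -0.155 and 0.155 m), for 0.2 s.
2. all four chips lie in the tray (x of chip1 in the frame of tray between -0.116 and 0.116 m and y of chip1 in the frame of tray between -0.068 and 0.068 m and z of each of chip1, chip2, chip3, chip4 in the frame of tray below 0.05 m and x of chip2 in the frame of tray between -0.116 and 0.116 m and y of chip2 in the frame of tray between -0.068 and 0.068 m and x of chip3 in the frame of tray between -0.116 and 0.116 m and y of chip3 in the frame of tray between -0.068 and 0.068 m and x of chip4 in the frame of tray between -0.116 and 0.116 m and y of chip4 in the frame of tray between -0.068 and 0.068 m), for 0.2 s.
At the end, for the whole second after the job is handed in: Bolt within 8 mm of its stop on the tray side; all four chips at rest inside the tray walls (within 116 mm of its centre along x, 68 mm along y, origins under 50 mm over the bench); scraper at rest standing on the mat, within 0.15 rad of upright, its centre over the mat (all of step 1 and all of step 2 and x of scraper in the frame of mat between -0.13 and 0.13 m and y of scraper in the frame of mat between -0.069 and 0.069 m and z of scraper in the frame of mat below 0.01 m and angle between scraper's own z axis and vertical below 0.15 rad and linear speed of each of chip1, chip2, chip3, chip4, scraper below 0.03 m/s); the robot touches nothing.
It fails at once if the gripper or arm touches a chip (contact force between any of the fingers, the arm and chip1 above 0.5 N or contact force between any of the fingers, the arm and chip2 above 0.5 N or contact force between any of the fingers, the arm and chip3 above 0.5 N or contact force between any of the fingers, the arm and chip4 above 0.5 N).
It fails at once if a bystander is moved more than 30 mm (distance of any of bottle, cup, cap, wrench, jar, flask from where it was at the start of the episode above 0.03 m).
It fails at once if a standing bystander is tipped over (angle between any of bottle, cup, cap, jar, flask's own z axis and vertical above 0.5 rad).
It also fails if it takes over 72 s, if anything falls off the work surface, if the arm or the gripper's body presses on something with over 40 N, if the wrist force passes 120 N, or if a joint passes its speed limit or range.

## Working session

There is one attempt and no reset: what is moved stays moved. The work goes in short steps, Python scripts to look and compute and a tool call to move; the robot and the scene stay as the last step left them, time stands still between calls to the robot, and variables do not carry over. Pictures are saved under pics/ and viewed, at most 10 in all, crops included, and the job is handed in when it is done.

Besides the shell and the picture viewer there is one more tool, called after "Call:" as name(argument=value, ...) on one line, values as JSON. arm_command: Moves the arm, as the interface text tells. Its arguments: {"type":"object","properties":{"moves":{"type":"array"},"fingers":{"type":"number"}},"required":["moves"]}

```bash
ls; mkdir -p pics
cat > h.py <<'E'
import numpy as np, cv2
from plant import manip
def grab(n,save=None):
    f=manip.grab_frame(n)
    if save: cv2.imwrite('pics/'+save,f['frame'][:,:,::-1])
    return f
def ray(f,px):
    u=cv2.undistortPoints(np.array(px,float).reshape(-1,1,2),np.array(f['camera_matrix'],float),np.array(f['dist'],float)).reshape(-1,2)
    R=np.array(f['R']);t=np.array(f['t'])
    return -R.T@t, np.c_[u,np.ones(len(u))]@R
def onz(f,px,z):
    c,d=ray(f,px); return c+d*((z-c[2])/d[:,2])[:,None]
def proj(f,X):
    R=np.array(f['R'],float); 
    return cv2.projectPoints(np.array(X,float).reshape(-1,1,3),cv2.Rodrigues(R)[0],np.array(f['t'],float),np.array(f['camera_matrix'],float),np.array(f['dist'],float))[0].reshape(-1,2)
E
python3 - <<'E'
from h import *
import pickle
F={}
for n in('scene','side','wrist'):
    f=grab(n);F[n]=f
    print(n,-np.array(f['R']).T@np.array(f['t']),np.array(f['R'])[2])
pickle.dump(F,open('F.pkl','wb'))
for n in('scene','side'):
    cv2.imwrite(f'pics/{n}0.png',cv2.resize(F[n]['frame'][:,:,::-1],(800,600),interpolation=cv2.INTER_CUBIC))
print(manip.get_obs())
E
```

```text
pics
scene [ 1.12309271 -0.15215002  0.72716032] [-0.66837369  0.19475003 -0.71787815]
side [ 0.39569894 -0.87174798  0.65733876] [ 0.14410308  0.83168856 -0.53621679]
wrist [0.18337721 0.54708722 0.37310058] [ 0.23652395 -0.11224064 -0.96512096]
{'time': 0.15, 'joint_pos': array([ 5.29355117e+01,  9.10552200e+00,  9.15542817e+01, -1.20415532e-03,
        7.94227403e+01, -1.20382092e+01]), 'joint_vel': array([-0.11250599, -0.11280846, -0.28946522, -0.02769785, -0.01871968,
       -0.12296773]), 'tau': array([-1.33842022e-04, -3.96377742e+01, -3.31783712e+01, -2.27396681e-04,
        5.46882555e-03,  1.48002459e-05]), 'tcp_pos': array([0.24300292, 0.52064527, 0.24154315]), 'tool_rot': array([-1.79919024e+02, -1.60583561e-02,  1.54973931e+02]), 'wrist_force': array([0.61723101, 0.69584123, 0.27368878]), 'torque': array([-0.02268291, -0.03663299, -0.01745661]), 'gripper_force': 0.0, 'grip_width': 0.08519171921260908}
```

View pics/scene0.png

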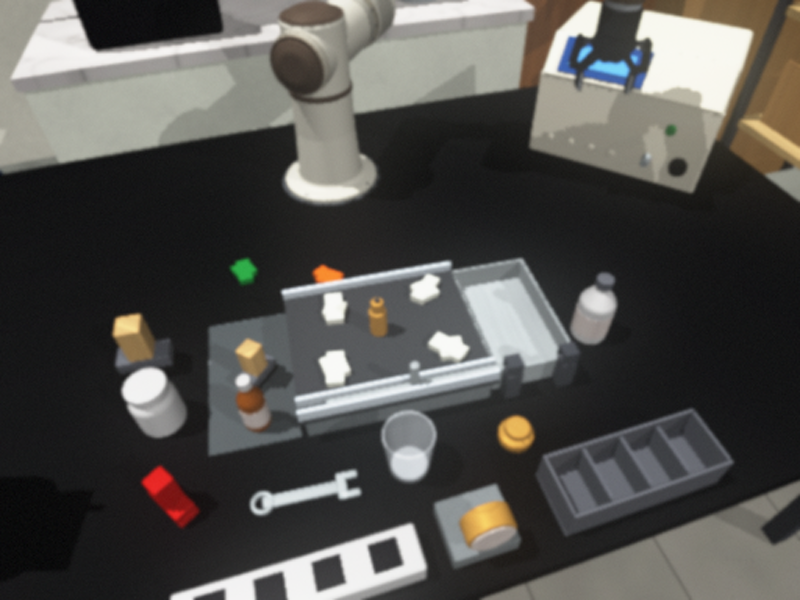

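View pics/side0.png

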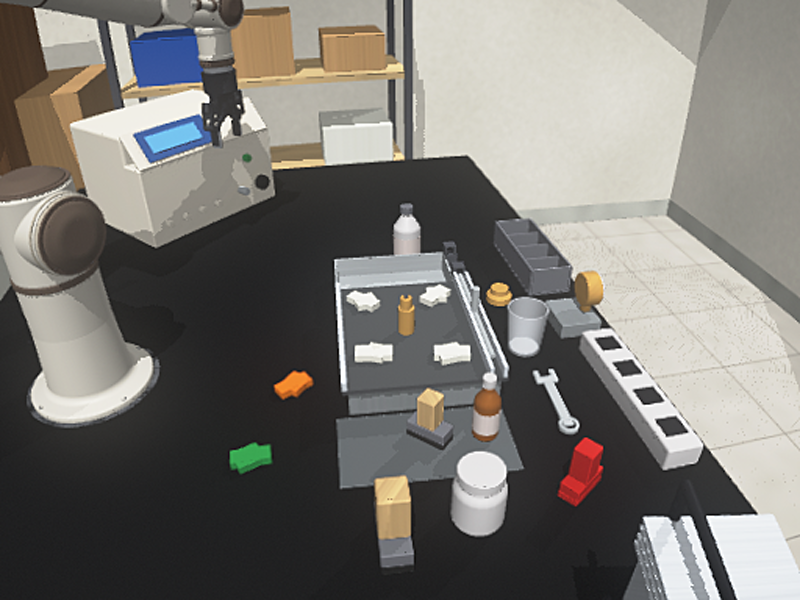

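The deck sits mid-scene, with the tray on its +y end at scene (515,320) and the mat on its -y end. There are three scraper-like objects:
- wood on the mat at scene (250,357), side (430,415)
- a larger wood one on the bench at scene (133,335), side (393,520)
- red at scene (170,495)

The one on the mat fits: it is not red and is the smaller of the wooden ones. I'll check it in an enlarged crop.

Run:
```python
from h import *
import pickle
F=pickle.load(open('F.pkl','rb'))
a=F['side']['frame'][150:320,205:345,::-1]; cv2.imwrite('pics/c1.png',cv2.resize(a,None,fx=3.5,fy=3.5,interpolation=cv2.INTER_CUBIC))
a=F['scene']['frame'][160:300,125:375,::-1]; cv2.imwrite('pics/c2.png',cv2.resize(a,None,fx=3.2,fy=3.2,interpolation=cv2.INTER_CUBIC))
s=.64
# white chips by mask in both views
for n,(x0,x1,y0,y1) in dict(side=(218,312,180,236),scene=(190,310,170,250)).items():
    im=F[n]['frame'];h=cv2.cvtColor(im,cv2.COLOR_RGB2HSV)
    m=((h[...,2]>190)&(h[...,1]<40)).astype(np.uint8);mm=np.zeros_like(m);mm[y0:y1,x0:x1]=m[y0:y1,x0:x1]
    k,l,st,c=cv2.connectedComponentsWithStats(mm)
    for i in range(1,k):
        if st[i,4]>30: print(n,st[i],c[i].round(1),onz(F[n],c[i],.064)[0].round(3))
    h=cv2.cvtColor(im,cv2.COLOR_RGB2HSV)
print('knob',onz(F['side'],(475*s,288*s),.1145),onz(F['scene'],(414*s,364*s),.1145))
```

```text
side [218 180  60   5 165] [239.9 181.2] [0.521 0.125 0.064]
side [293 180  19  50 194] [303.1 202.7] [ 0.674 -0.023  0.064]
side [269 182  19  14 152] [277.7 188.2] [0.623 0.064 0.064]
side [222 186  21  13 162] [231.8 191.6] [0.49  0.071 0.064]
side [218 198   3  38  71] [218.6 220.7] [ 0.439 -0.062  0.064]
side [227 219  24  13 253] [238.5 225.3] [ 0.486 -0.091  0.064]
side [278 219  23  14 254] [289.  225.4] [ 0.611 -0.116  0.064]
scene [190 170  96  17 267] [234.2 177.6] [ 0.434 -0.02   0.064]
scene [263 175  18  17 207] [271.8 183.8] [0.489 0.071 0.064]
scene [297 182  13  33 231] [305.  193.6] [0.551 0.142 0.064]
scene [207 187  15  19 217] [213.4 196.1] [ 0.485 -0.089  0.064]
scene [275 213  25  17 280] [286.9 221. ] [0.623 0.065 0.064]
scene [205 224  19  22 294] [213.9 234.5] [ 0.609 -0.114  0.064]
scene [268 229  42  12 140] [288.9 234.8] [0.664 0.055 0.064]
scene [240 235  70  15 307] [281.1 243.3] [0.681 0.029 0.064]
scene [212 240  50  10 149] [238.6 245.1] [ 0.656 -0.066  0.064]
knob [[ 0.67792748 -0.00993203  0.1145    ]] [[ 0.67794314 -0.00924191  0.1145    ]]
```

View pics/c1.png

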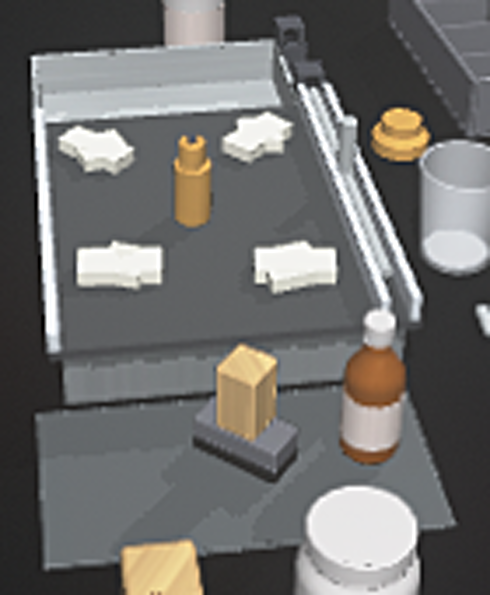

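View pics/c2.png

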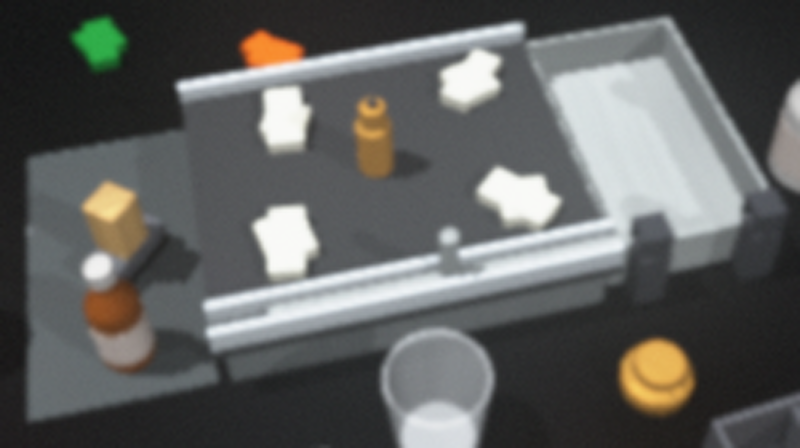

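The wooden scraper on the mat, at crop1 (245,410), has a handle about half the bulk of the one in front of it at crop1 (160,570), so it is the one meant. Chips, knob and burner are clear in both views. Next I'll get the deck frame, scraper and bottle poses.

Run:
```python
from h import *
import pickle
F=pickle.load(open('F.pkl','rb'))
A=lambda p:(205+np.array(p)/3.5); 
def S(x,y,z): return onz(F['side'],(205+x/3.5-.36,150+y/3.5-.36),z)[0].round(4)
def C(x,y,z): return onz(F['scene'],(125+x/3.2-.35,160+y/3.2-.35),z)[0].round(4)
print('curb sc',C(178,85,.07),C(522,23,.07),'tray near + (.045)',C(672,18,.045),S(32,57,.045))
print('mat side',S(36,413,.003),S(452,524,.003),S(47,568,.003),'scene',C(28,157,.003),C(27,420,.003),C(218,382,.003))
print('chan outer top -y',S(418,318,.075),C(212,348,.075))
print('knob',S(349,118,.1145),C(450,231,.1145))
print('scr top corners side',[S(*p,.083) for p in((217,362),(245,345),(276,358),(248,379))])
print('scr top corners scene',[C(*p,.083) for p in((84,205),(110,184),(142,203),(117,224))])
print('blade base side',[S(*p,.031) for p in((194,433),(275,469),(297,440))])
print('bottle cap',S(380,318,.11),C(99,265,.11),'base',S(370,455,.003))
print('burner top',S(192,138,.127),C(373,101,.127))
print('cup rim',S(457,160,.085),C(438,375,.085),'flask',)
# wood mask check
for n in('side','scene'):
    h=cv2.cvtColor(F[n]['frame'],cv2.COLOR_RGB2HSV)
    pass
# fit deck: predict with knob + direction
```

```text
curb sc [ 0.4279 -0.1668  0.07  ] [0.4444 0.1333 0.07  ] tray near + (.045) [0.4545 0.277  0.045 ] [0.454  0.2722 0.045 ]
mat side [ 0.415  -0.1687  0.003 ] [ 0.6639 -0.321   0.003 ] [ 0.4086 -0.3077  0.003 ] scene [ 0.4053 -0.307   0.003 ] [ 0.6638 -0.3225  0.003 ] [ 0.674  -0.1854  0.003 ]
chan outer top -y [ 0.6735 -0.2028  0.075 ] [ 0.6918 -0.1815  0.075 ]
knob [ 0.6803 -0.0052  0.1145] [ 0.6752 -0.0076  0.1145]
scr top corners side [array([ 0.5302, -0.2291,  0.083 ]), array([ 0.5513, -0.2163,  0.083 ]), array([ 0.5679, -0.2326,  0.083 ]), array([ 0.5461, -0.2486,  0.083 ])]
scr top corners scene [array([ 0.5465, -0.2522,  0.083 ]), array([ 0.5318, -0.2313,  0.083 ]), array([ 0.5578, -0.2103,  0.083 ]), array([ 0.5721, -0.2304,  0.083 ])]
blade base side [array([ 0.5138, -0.2366,  0.031 ]), array([ 0.558 , -0.2782,  0.031 ]), array([ 0.578 , -0.2557,  0.031 ])]
bottle cap [ 0.6332 -0.2382  0.11  ] [ 0.6271 -0.2429  0.11  ] base [ 0.6305 -0.2515  0.003 ]
burner top [ 0.5517 -0.0305  0.127 ] [ 0.5507 -0.028   0.127 ]
cup rim [ 0.7608 -0.0357  0.085 ] [ 0.7627 -0.0441  0.085 ] flask
```

Call:
arm_command(moves=[[[-0.309,-0.148,0.0],-0.15],[[-0.309,-0.148,0.0],-0.15],[[-0.618,-0.295,0.0],-0.38],[[-0.618,-0.295,0.0],-0.38],[[-0.618,-0.295,0.0],-0.38],[[-0.618,-0.295,0.0],-0.38],[[-0.618,-0.295,0.0],-0.38],[[-0.618,-0.295,0.0],-0.38],[[-0.618,-0.295,0.0],-0.38],[[-0.618,-0.295,0.0],-0.38],[[-0.618,-0.295,0.0],-0.38],[[-0.618,-0.295,0.0],-0.38],[[-0.618,-0.295,0.0],-0.38],[[-0.618,-0.295,0.0],-0.38],[[-0.618,-0.295,0.0],-0.38],[[-0.618,-0.295,0.05],-0.38],[[-0.618,-0.295,0.05],-0.38],[[-0.618,-0.295,0.05],-0.38],[[-0.618,-0.295,0.05],-0.38]], fingers=0.03)

```text
time: 2.05
tcp_pos: [0.6792, -0.0073, 0.1946]
tool_rot: [-180.0, 0.2, 176.8]
wrist_force: [-0.3, 0.5, 0.4]
grip_width: 0.0302
gripper_force: 0.0
```

Call:
arm_command(moves=[[[0,0,0.02],0],[[0,0,0.04],0],[[0,0,0.055],0],[[0,0,0.07],0],[[0,0,0.08],0],[[0,0,0.088],0],[[0,0,0.088],0]])

```text
time: 2.75
tcp_pos: [0.6778, -0.0076, 0.1031]
tool_rot: [180.0, -0.1, 176.7]
wrist_force: [-0.7, -0.8, -0.3]
grip_width: 0.0299
gripper_force: 0.0
```

Run:
```python
from h import *
f=grab('side');g=grab('scene')
a=cv2.resize(f['frame'][140:240,250:380,::-1],None,fx=3.8,fy=3.8,interpolation=cv2.INTER_CUBIC)
b=cv2.resize(g['frame'][150:260,230:310,::-1],(276,380),interpolation=cv2.INTER_CUBIC)
cv2.imwrite('pics/k1.png',np.hstack([a[:380],b]))
```

```text
(no output)
```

View pics/k1.png

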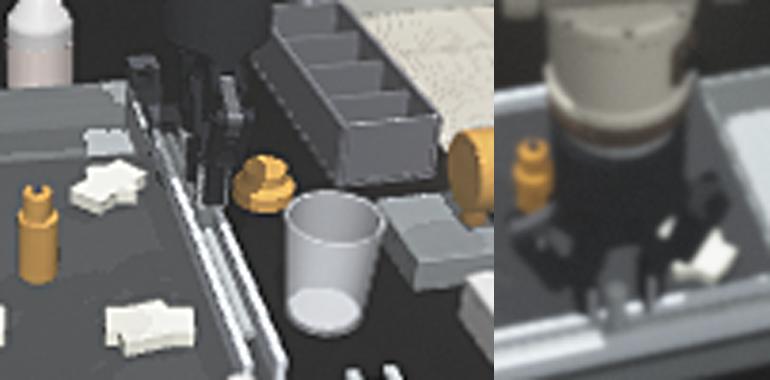

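The right pane shows the knob at (615,300), straddled by the fingers at (580,290) and (650,290). I'll push it.

Call:
arm_command(moves=[[[0,0.006,0],0],[[0,0.012,0],0],[[0,0.018,0],0],[[0,0.024,0],0],[[0,0.03,0],0],[[0,0.036,0],0],[[0,0.042,0],0],[[0,0.047,0],0],[[0,0.052,0],0],[[0,0.055,0],0],[[0,0.058,0],0],[[0,0.06,0],0],[[0,0.06,0],0]])

```text
time: 4.15
tcp_pos: [0.6818, 0.0511, 0.1042]
tool_rot: [-179.9, -0.0, 176.7]
wrist_force: [0.1, -5.3, 0.7]
grip_width: 0.03
gripper_force: 2.7
```

Call:
arm_command(moves=[[[0,0.002,0],0],[[0,0.004,0],0],[[0,0.004,0],0]])

```text
time: 4.45
tcp_pos: [0.6818, 0.0515, 0.1042]
tool_rot: [-179.6, -0.1, 176.7]
wrist_force: [-1.2, -16.0, 1.3]
grip_width: 0.0304
gripper_force: 8.0
```

Call:
arm_command(moves=[[[0,-0.011,0],0],[[0,-0.011,-0.03],0],[[0,-0.011,-0.08],0],[[0,-0.011,-0.12],0],[[0.115,-0.294,-0.147],2.39],[[0.115,-0.294,-0.147],2.39],[[0.115,-0.294,-0.147],2.39],[[0.115,-0.294,-0.147],2.39],[[0.115,-0.294,-0.147],2.39],[[0.115,-0.294,-0.147],2.39],[[0.115,-0.294,-0.147],2.39],[[0.115,-0.294,-0.147],2.39],[[0.115,-0.294,-0.147],2.39],[[0.115,-0.294,-0.147],2.39],[[0.115,-0.294,-0.147],2.39],[[0.115,-0.294,-0.147],2.39],[[0.115,-0.294,-0.147],2.39],[[0.115,-0.294,-0.147],2.39],[[0.115,-0.294,-0.147],2.39],[[0.115,-0.294,-0.147],2.39]], fingers=0.05)

```text
time: 6.45
tcp_pos: [0.5504, -0.2301, 0.2507]
tool_rot: [-179.9, -0.1, 39.5]
wrist_force: [-0.1, -0.0, -0.3]
grip_width: 0.0501
gripper_force: 0.0
```

Run:
```python
from h import *
print(manip.get_obs()['tcp_pos'],manip.get_obs()['tool_rot'])
w=grab('wrist','w1.png')
s=grab('scene');d=grab('side')
# knob region check in scene
h=cv2.cvtColor(w['frame'],cv2.COLOR_RGB2HSV)
m=((h[...,0]>8)&(h[...,0]<28)&(h[...,1]>70)&(h[...,2]>150)).astype(np.uint8)
k,l,st,c=cv2.connectedComponentsWithStats(m)
for i in range(1,k):
    if st[i,4]>300:
        P=np.argwhere(l==i)[:,::-1].astype(np.float64)
        X=onz(w,P,.083)[:,:2]; r=cv2.minAreaRect((X*1000).astype(np.float32))
        print(st[i],c[i],r)
for nm,f,z in(('scene',s,.1145),('side',d,.1145)):
    print(nm,proj(f,[[.6808,.0437,.1145],[.678,-.008,.1145]]).round(1))
a=cv2.resize(s['frame'][190:270,180:330,::-1],(800,427)); cv2.imwrite('pics/s2.png',a)
```

```text
[ 0.55044004 -0.2300521   0.25074027] [-1.79893679e+02 -5.86336488e-02  3.94794231e+01]
[247 163  35  38 866] [262.99538106 183.59930716] ((549.9776611328125, -233.79217529296875), (33.80955505371094, 28.961936950683594), 45.72581481933594)
[  41  189   37   50 1198] [ 58.98664441 213.05008347] ((400.0683898925781, -101.5266342163086), (50.119834899902344, 32.46342849731445), 42.57917785644531)
scene [[288.1 228.1]
 [265.5 232.8]]
side [[299.6 174.6]
 [303.8 184. ]]
```

View pics/w1.png

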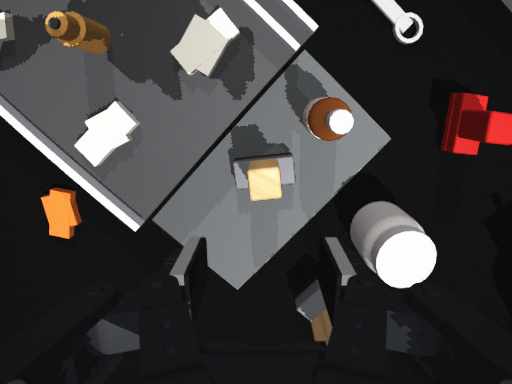

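The wrist view shows the scraper's handle top at (263,180) and its blade from (234,172) to (293,167). The bottle is at (335,120).

Run:
```python
from h import *
w=grab('wrist')
a=w['frame'][145:215,220:310,::-1]; cv2.imwrite('pics/w2.png',cv2.resize(a,None,fx=8,fy=8,interpolation=cv2.INTER_CUBIC))
```

```text
(no output)
```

View pics/w2.png

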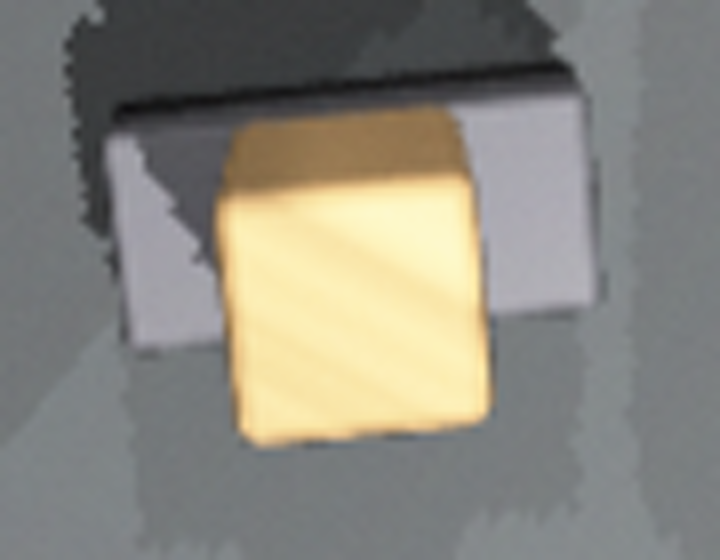

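The crop shows the handle top corners at (220,195), (472,178), (490,422) and (248,445). The blade top corners are at (108,130), (583,95), (597,303) and (130,348).

Run:
```python
from h import *
w=grab('wrist')
for q,z in(([(220,195),(472,178),(490,422),(248,445)],.083),([(108,130),(583,95),(597,303),(130,348)],.031)):
    P=onz(w,np.array(q)/8+[220-.44,145-.44],z)
    e=(P[1]-P[0]+P[2]-P[3])/2; g=(P[3]-P[0]+P[2]-P[1])/2
    print(P[:,:2].mean(0),np.degrees(np.arctan2(e[1],e[0])),np.degrees(np.arctan2(g[1],g[0])),np.linalg.norm(e),np.linalg.norm(g))
o=manip.get_obs();print(o['tcp_pos'],o['tool_rot'])
```

```text
[ 0.54858364 -0.23576667] -45.27675914984333 -134.8155727113073 0.027992270416435212 0.028770210963659407
[ 0.54853829 -0.23549119] -45.093717275165226 -135.29522325426905 0.062161896261712986 0.02862415650553357
[ 0.55048838 -0.23049873  0.25102717] [-1.79951843e+02 -1.98734139e-02  3.99815948e+01]
```

Call:
arm_command(moves=[[[-0.0035,0.002,0.04],-0.085],[[-0.0035,0.002,0.08],-0.085],[[-0.0035,0.002,0.11],-0.085],[[-0.0035,0.002,0.14],-0.085],[[-0.0035,0.002,0.16],-0.085],[[-0.0035,0.002,0.175],-0.085],[[-0.0035,0.002,0.185],-0.085],[[-0.0035,0.002,0.192],-0.085],[[-0.0035,0.002,0.192],-0.085]])

```text
time: 7.6
tcp_pos: [0.549, -0.2345, 0.0589]
tool_rot: [-180.0, 0.0, 44.7]
wrist_force: [-0.8, 0.3, 0.6]
grip_width: 0.0497
gripper_force: 0.0
```

Call:
arm_command(moves=[[[0,0,0],0],[[0,0,0],0],[[0,0,0],0],[[0,0,0],0],[[0,0,0],0]], fingers=0.02)

```text
time: 8.1
tcp_pos: [0.55, -0.2352, 0.0605]
tool_rot: [179.9, -0.0, 44.7]
wrist_force: [0.3, 0.5, 6.7]
grip_width: 0.0293
gripper_force: 60.1
```

Call:
arm_command(moves=[[[0,0,-0.02],0],[[0,0,-0.05],0],[[0,0,-0.09],0],[[0,0,-0.12],0],[[0.03,-0.052,-0.12],-0.15],[[0.06,-0.104,-0.12],-0.3],[[0.09,-0.156,-0.12],-0.45],[[0.118,-0.2066,-0.12],-0.6],[[0.118,-0.2066,-0.12],-0.732],[[0.118,-0.2066,-0.12],-0.732],[[0.118,-0.2066,-0.12],-0.732],[[0.118,-0.2066,-0.12],-0.732],[[0.118,-0.2066,-0.12],-0.732]])

```text
time: 9.4
tcp_pos: [0.488, -0.0058, 0.1792]
tool_rot: [-180.0, 0.0, 86.5]
wrist_force: [-0.3, 0.3, -1.5]
grip_width: 0.029
gripper_force: 60.2
```

Run:
```python
from h import *
d=grab('side');s=grab('scene');o=manip.get_obs();print(o['tcp_pos'],o['tool_rot'],o['wrist_force'])
a=cv2.resize(d['frame'][110:260,200:345,::-1],None,fx=2.9,fy=2.9,interpolation=cv2.INTER_CUBIC)
b=cv2.resize(s['frame'][130:265,180:320,::-1],(374,435),interpolation=cv2.INTER_CUBIC)
cv2.imwrite('pics/k2.png',np.hstack([a,b]))
```

```text
[ 0.48800294 -0.00569101  0.17918926] [-1.79986661e+02  2.21223871e-03  8.65143753e+01] [ 0.38717634  0.54938075 -2.15563127]
```

View pics/k2.png

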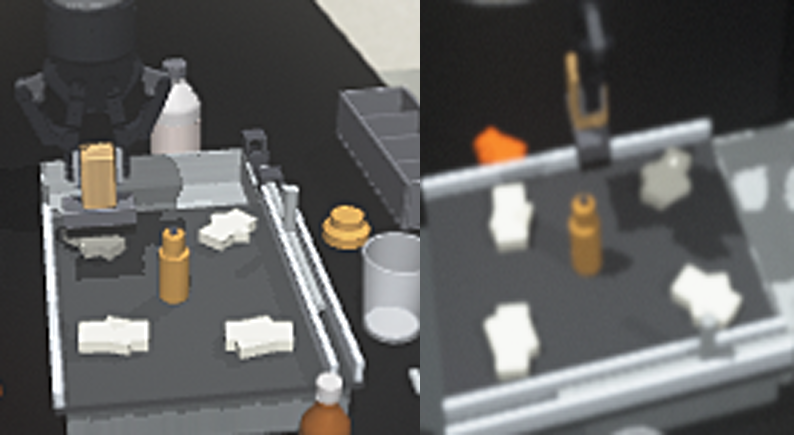

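The view shows the bolt knob shot to the tray end, the scraper held upright, and the chips untouched. I'll sweep the near tray-side chip first.

Call:
arm_command(moves=[[[0,0,0.03],0],[[0,0,0.055],0],[[0,0,0.065],0],[[0.006,0,0.065],0],[[0.016,0,0.065],0],[[0.026,0,0.065],0],[[0.036,0,0.065],0],[[0.046,0,0.065],0],[[0.056,0,0.065],0],[[0.066,0,0.065],0],[[0.076,0,0.065],0],[[0.086,0,0.065],0],[[0.096,0,0.065],0],[[0.106,0,0.065],0],[[0.116,0,0.065],0],[[0.126,0,0.065],0],[[0.138,0,0.065],0],[[0.15,0,0.065],0],[[0.163,0,0.065],0],[[0.163,0,0.065],0]])

```text
time: 11.5
tcp_pos: [0.4974, 0.1596, 0.1143]
tool_rot: [180.0, -0.0, 86.7]
wrist_force: [-0.5, -0.4, -1.7]
grip_width: 0.0291
gripper_force: 60.9
```

```bash
cat > chips.py <<'E'
from h import *
c0=np.array([.5527,-.0242]);ex=np.array([.998,-.057]);ey=np.array([.057,.998])
for n in('side','scene'):
    f=grab(n);im=f['frame'];h=cv2.cvtColor(im,cv2.COLOR_RGB2HSV)
    m=((h[...,2]>120)&(h[...,1]<40)).astype(np.uint8)
    # restrict to the working face and tray interior
    def poly(x0,x1,y0,y1,z): return proj(f,[[*(c0+x*ex+y*ey),z] for x,y in((x0,y0),(x1,y0),(x1,y1),(x0,y1))]).astype(np.int32)
    for nm,pl,z in(('deck',poly(-.1,.1,-.15,.15,.06),.063),):
        mm=np.zeros_like(m);cv2.fillPoly(mm,[pl],1);mm&=m
        k,l,st,c=cv2.connectedComponentsWithStats(mm)
        for i in range(1,k):
            if st[i,4]>60:
                q=onz(f,c[i],z)[0,:2]-c0;print(n,nm,st[i],'deck xy',(q@ex).round(3),(q@ey).round(3))
    globals()[n]=f
o=manip.get_obs();print(o['time'],o['tcp_pos'].round(4),o['wrist_force'].round(1))
E
python3 chips.py
```

```text
side deck [219 178  67   7 145] deck xy 0.005 0.143
side deck [268 182  21  15 201] deck xy 0.066 0.091
side deck [227 219  25  14 291] deck xy -0.062 -0.069
side deck [277 219  25  15 280] deck xy 0.063 -0.087
scene deck [ 189  179  125   76 1032] deck xy 0.068 0.008
scene deck [206 186  17  22 284] deck xy -0.062 -0.069
11.6 [0.4974 0.1582 0.1143] [ 0.1 -0.6 -2.1]
```

Call:
arm_command(moves=[[[0,0,-0.03],0],[[0,0,-0.055],0],[[-0.04,0.004,-0.06],0],[[-0.08,0.004,-0.06],0],[[-0.12,0.004,-0.06],0],[[-0.16,0.004,-0.06],0],[[-0.2,0.004,-0.06],0],[[-0.24,0.004,-0.06],0],[[-0.28,0.004,-0.06],0],[[-0.313,0.004,-0.06],0],[[-0.313,0.004,-0.06],0],[[-0.313,0.004,-0.03],0],[[-0.313,0.004,-0.01],0],[[-0.313,0.004,0],0],[[-0.313,0.004,0],0]])

```text
time: 13.1
tcp_pos: [0.4825, -0.1543, 0.1138]
tool_rot: [-179.9, -0.0, 86.6]
wrist_force: [0.3, -0.4, -1.9]
grip_width: 0.0293
gripper_force: 60.9
```

Call:
arm_command(moves=[[[0.01,0,0],0],[[0.02,0,0],0],[[0.03,0,0],0],[[0.04,0,0],0],[[0.05,0,0],0],[[0.06,0,0],0],[[0.07,0,0],0],[[0.08,0,0],0],[[0.09,0,0],0],[[0.1,0,0],0],[[0.11,0,0],0],[[0.12,0,0],0],[[0.13,0,0],0],[[0.14,0,0],0],[[0.15,0,0],0],[[0.16,0,0],0],[[0.17,0,0],0],[[0.18,0,0],0],[[0.19,0,0],0],[[0.2,0,0],0]])

```text
time: 15.1
tcp_pos: [0.4948, 0.0458, 0.1143]
tool_rot: [-180.0, 0.0, 86.6]
wrist_force: [0.1, -0.1, -1.7]
grip_width: 0.0292
gripper_force: 61.1
```

```bash
python3 chips.py
```

```text
side deck [245 178  41   5  90] deck xy 0.041 0.144
side deck [268 182  21  15 201] deck xy 0.066 0.091
side deck [277 219  25  15 281] deck xy 0.063 -0.087
scene deck [270 175  15  20 198] deck xy -0.063 0.103
scene deck [189 202 125  53 997] deck xy 0.071 0.004
15.2 [0.4947 0.0462 0.1142] [ 0.2 -0.6 -1.5]
```

Chip B is right ahead of the blade at deck (-0.063, 0.103). I'll push it over the edge, then move to the far lane.

Call:
arm_command(moves=[[[0.01,0,0],0],[[0.02,0,0],0],[[0.03,0,0],0],[[0.04,0,0],0],[[0.05,0,0],0],[[0.06,0,0],0],[[0.07,0,0],0],[[0.08,0,0],0],[[0.09,0,0],0],[[0.1,0,0],0],[[0.113,0,0],0],[[0.113,0,0],0],[[0.113,0,0],0]])

```text
time: 16.5
tcp_pos: [0.5013, 0.158, 0.1142]
tool_rot: [-180.0, 0.0, 86.7]
wrist_force: [-0.2, -0.1, -1.4]
grip_width: 0.0296
gripper_force: 61.1
```

```bash
python3 chips.py
```

```text
side deck [219 178  67   7 144] deck xy 0.004 0.144
side deck [268 182  21  15 201] deck xy 0.066 0.091
side deck [277 219  25  15 280] deck xy 0.063 -0.087
scene deck [ 189  188  125   67 1022] deck xy 0.069 0.006
16.6 [0.5014 0.1575 0.1142] [ 0.1 -0.3 -1.5]
```

Call:
arm_command(moves=[[[0,0,-0.04],0],[[0,0,-0.08],0],[[-0.04,0.03,-0.09],0],[[-0.08,0.06,-0.09],0],[[-0.12,0.09,-0.09],0],[[-0.163,0.127,-0.09],0],[[-0.163,0.127,-0.09],0],[[-0.163,0.127,-0.05],0],[[-0.163,0.127,-0.02],0],[[-0.163,0.127,0],0],[[-0.163,0.127,0],0]])

```text
time: 17.7
tcp_pos: [0.6173, -0.0125, 0.1126]
tool_rot: [-179.8, -0.0, 86.6]
wrist_force: [-0.4, 0.4, -1.9]
grip_width: 0.0294
gripper_force: 64.1
```

Call:
arm_command(moves=[[[0.01,0,0],0],[[0.02,0,0],0],[[0.03,0,0],0],[[0.04,0,0],0],[[0.05,0,0],0],[[0.06,0,0],0],[[0.07,0,0],0],[[0.08,0,0],0],[[0.09,0,0],0],[[0.1,0,0],0],[[0.11,0,0],0],[[0.12,0,0],0],[[0.13,0,0],0],[[0.14,0,0],0],[[0.15,0,0],0],[[0.163,0,0],0],[[0.163,0,0],0]])

```text
time: 19.4
tcp_pos: [0.6281, 0.1521, 0.1143]
tool_rot: [180.0, -0.0, 86.7]
wrist_force: [0.1, -0.4, -1.8]
grip_width: 0.029
gripper_force: 64.1
```

```bash
python3 chips.py
```

```text
side deck [219 178  62   7 140] deck xy -0.014 0.144
side deck [277 219  25  15 280] deck xy 0.063 -0.087
scene deck [189 224 125  31 616] deck xy 0.076 -0.052
19.5 [0.6282 0.1505 0.1143] [-0.7  0.1 -2. ]
```

Call:
arm_command(moves=[[[0,0,-0.04],0],[[0,0,-0.08],0],[[-0.04,0,-0.08],0],[[-0.08,0,-0.08],0],[[-0.12,0,-0.08],0],[[-0.16,0,-0.08],0],[[-0.2,0,-0.08],0],[[-0.24,0,-0.08],0],[[-0.28,0,-0.08],0],[[-0.321,0,-0.08],0],[[-0.321,0,-0.08],0],[[-0.321,0,-0.08],0],[[-0.321,0,-0.05],0],[[-0.321,0,-0.02],0],[[-0.321,0,0],0],[[-0.321,0,0],0]])

```text
time: 21.1
tcp_pos: [0.6083, -0.1684, 0.1121]
tool_rot: [-179.8, -0.1, 86.7]
wrist_force: [-0.2, -0.1, -1.5]
grip_width: 0.0293
gripper_force: 66.3
```

Call:
arm_command(moves=[[[0.01,0,0],0],[[0.02,0,0],0],[[0.03,0,0],0],[[0.04,0,0],0],[[0.05,0,0],0],[[0.06,0,0],0],[[0.07,0,0],0],[[0.08,0,0],0],[[0.09,0,0],0],[[0.1,0,0],0],[[0.11,0,0],0],[[0.12,0,0],0],[[0.13,0,0],0],[[0.14,0,0],0],[[0.15,0,0],0],[[0.16,0,0],0],[[0.17,0,0],0],[[0.18,0,0],0],[[0.19,0,0],0],[[0.2,0,0],0]])

```text
time: 23.1
tcp_pos: [0.6211, 0.0303, 0.1143]
tool_rot: [-180.0, -0.0, 86.6]
wrist_force: [0.4, -0.4, -1.8]
grip_width: 0.0295
gripper_force: 66.1
```

```bash
python3 chips.py
```

```text
side deck [219 179  52   6 109] deck xy -0.032 0.144
scene deck [281 211  16  24 265] deck xy 0.069 0.095
scene deck [189 235  94  20 146] deck xy 0.1 -0.053
23.2 [0.621  0.031  0.1142] [ 0.8 -0.1 -2.1]
```

Call:
arm_command(moves=[[[0.01,0,0],0],[[0.02,0,0],0],[[0.03,0,0],0],[[0.04,0,0],0],[[0.05,0,0],0],[[0.06,0,0],0],[[0.07,0,0],0],[[0.08,0,0],0],[[0.09,0,0],0],[[0.1,0,0],0],[[0.11,0,0],0],[[0.121,0,0],0],[[0.121,0,0],0],[[0.121,0,-0.04],0],[[0.121,0,-0.08],0],[[0.06,-0.06,-0.11],0],[[0.0,-0.12,-0.11],0],[[0.0,-0.12,-0.11],0],[[0.0,-0.12,-0.11],0],[[0.0,-0.12,-0.11],0]])

```text
time: 25.2
tcp_pos: [0.4997, 0.0346, 0.2249]
tool_rot: [180.0, 0.1, 86.4]
wrist_force: [1.2, 0.8, -1.7]
grip_width: 0.0293
gripper_force: 66.0
```

```bash
cat >> chips.py <<'E'
a=cv2.resize(side['frame'][120:260,200:345,::-1],None,fx=2.7,fy=2.7,interpolation=cv2.INTER_CUBIC)
b=cv2.resize(scene['frame'][140:265,240:390,::-1],(400,378),interpolation=cv2.INTER_CUBIC)
cv2.imwrite('pics/k3.png',np.hstack([a[:378],b]))
E
python3 chips.py
```

```text
side deck [219 178  67   7 146] deck xy 0.002 0.144
scene deck [189 207 125  48 265] deck xy 0.095 0.016
25.3 [0.5014 0.0362 0.2247] [ 0.5 -0.1 -1.7]
```

View pics/k3.png

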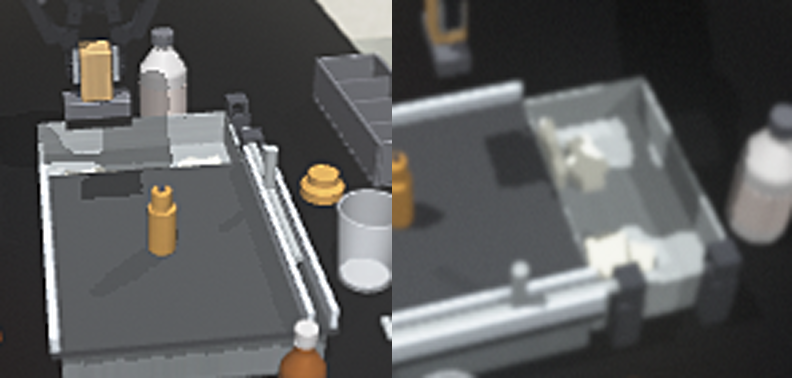

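The deck is clear and the chips are in the tray, but one seems to lean at right-pane (550,140). I'll look from above with the wrist camera.

Call:
arm_command(moves=[[[0,0,-0.04],0],[[0.05,0.02,-0.04],0],[[0.1,0.04,-0.04],0],[[0.143,0.056,-0.04],0],[[0.143,0.056,-0.04],0],[[0.143,0.056,-0.04],0],[[0.143,0.056,-0.04],0]])

```text
time: 26.0
tcp_pos: [0.5656, 0.1757, 0.2639]
tool_rot: [-180.0, 0.0, 86.6]
wrist_force: [0.7, -0.3, -0.8]
grip_width: 0.0293
gripper_force: 66.1
```

Run:
```python
from h import *
c0=np.array([.5527,-.0242]);ex=np.array([.998,-.057]);ey=np.array([.057,.998])
w=grab('wrist');s=grab('scene')
t=c0+.222*ey
print('tray corners px',[proj(w,[[*(t+x*ex+y*ey),.045]])[0].round(0) for x in(-.118,.118) for y in(-.07,.07)])
a=w['frame'][:,:,::-1]
b=cv2.resize(s['frame'][155:245,282:370,::-1],(280,286),interpolation=cv2.INTER_CUBIC)
b=np.vstack([b,np.zeros((98,280,3),np.uint8)])
cv2.imwrite('pics/k4.png',np.hstack([a,b]))
```

```text
tray corners px [array([153., 211.]), array([142.,  77.]), array([369., 211.]), array([379.,  77.])]
```

View pics/k4.png

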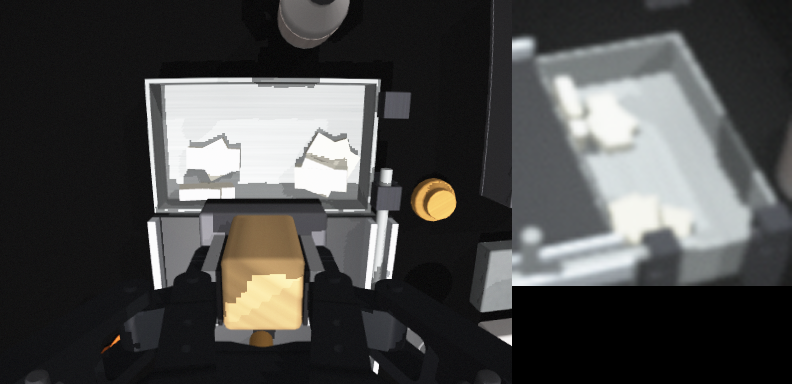

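All four chips lie inside the tray walls in the wrist view. One stands on edge just inside the near wall at (207,192), well below the rim. Now I'll stand the scraper back on the mat, clear of the bottle.

Call:
arm_command(moves=[[[-0.06,-0.005,0],0],[[-0.11,-0.01,0],0],[[-0.16,-0.015,0],0],[[-0.21,-0.02,0],0],[[-0.26,-0.025,0],0],[[-0.31,-0.03,0],0],[[-0.36,-0.03,0],0],[[-0.4,-0.03,0],0],[[-0.422,-0.03,0],0],[[-0.422,-0.03,0],0],[[-0.422,-0.03,0],0],[[-0.422,-0.03,0.05],0],[[-0.422,-0.03,0.1],0],[[-0.422,-0.03,0.14],0],[[-0.422,-0.03,0.17],0],[[-0.422,-0.03,0.18],0],[[-0.422,-0.03,0.19],0],[[-0.422,-0.03,0.196],0],[[-0.422,-0.03,0.2],0],[[-0.422,-0.03,0.2],0]])

```text
time: 28.1
tcp_pos: [0.5112, -0.2438, 0.065]
tool_rot: [179.9, 0.0, 86.6]
wrist_force: [0.1, 0.8, -2.3]
grip_width: 0.0289
gripper_force: 65.9
```

Call:
arm_command(moves=[[[0,0,0.002],0],[[0,0,0.004],0],[[0,0,0.004],0],[[0,0,0.004],0]])

```text
time: 28.5
tcp_pos: [0.5108, -0.2436, 0.0604]
tool_rot: [180.0, 0.0, 86.6]
wrist_force: [-0.2, -0.4, -1.2]
grip_width: 0.0291
gripper_force: 65.9
```

Call:
arm_command(moves=[[[0,0,0.001],0],[[0,0,0.001],0]])

```text
time: 28.7
tcp_pos: [0.5107, -0.2435, 0.0592]
tool_rot: [-180.0, -0.0, 86.6]
wrist_force: [-0.4, -1.2, -1.8]
grip_width: 0.0293
gripper_force: 65.9
```

Call:
arm_command(moves=[[[0,0,0],0],[[0,0,0],0],[[0,0,0],0],[[0,0,0],0],[[0,0,-0.01],0],[[0,0,-0.025],0],[[0,0,-0.05],0],[[0,0,-0.09],0],[[0,0,-0.13],0],[[0,0,-0.17],0],[[0,0,-0.19],0],[[0,0,-0.19],0],[[0,0,-0.19],0]], fingers=0.055)

```text
time: 30.0
tcp_pos: [0.5108, -0.2435, 0.2501]
tool_rot: [179.9, 0.0, 86.6]
wrist_force: [-0.6, 0.3, -1.5]
grip_width: 0.055
gripper_force: 0.0
```

Run:
```python
from h import *
import pickle
F=pickle.load(open('F.pkl','rb'))
s=grab('scene');d=grab('side')
def wood(f,box):
    h=cv2.cvtColor(f['frame'],cv2.COLOR_RGB2HSV);m=((h[...,0]>8)&(h[...,0]<28)&(h[...,1]>70)&(h[...,2]>110)).astype(np.uint8)
    k,l,st,c=cv2.connectedComponentsWithStats(m)
    return [(st[i].tolist(),c[i].round(1).tolist()) for i in range(1,k) if st[i,4]>60]
# predicted handle: corners box for the upright scraper at the placed pose
X=np.array([.5108,-.2436])
for n,f in(('scene',s),('side',d)):
    P=proj(f,[[X[0]+a,X[1]+b,z] for a in(-.015,.015) for b in(-.015,.015) for z in(.031,.083)])
    print(n,'expected handle',P.min(0).round(),P.max(0).round(),wood(f,0))
# bystander change
for n,f in(('scene',s),('side',d)):
    for nm,p in dict(bottle=(.630,-.2405,.06),cup=(.762,-.04,.04),).items():
        u,v=proj(f,[p])[0].astype(int)
        print(n,nm,np.abs(f['frame'][v-18:v+18,u-14:u+14].astype(int)-F[n]['frame'][v-18:v+18,u-14:u+14]).mean().round(1))
o=manip.get_obs();print(o['time'],o['tcp_pos'].round(3),o['wrist_force'].round(1))
```

```text
scene expected handle [146. 206.] [164. 231.] [([433, 0, 60, 89, 1060], [468.0, 16.9]), ([469, 0, 43, 108, 2505], [496.1, 66.7]), ([337, 23, 17, 27, 161], [344.1, 37.4]), ([200, 169, 20, 12, 168], [208.8, 175.2]), ([237, 192, 10, 23, 174], [242.1, 203.4]), ([72, 201, 25, 31, 515], [83.8, 215.5]), ([147, 207, 16, 23, 284], [154.6, 218.1]), ([151, 250, 14, 15, 139], [157.0, 256.2]), ([319, 266, 23, 23, 412], [329.7, 277.0]), ([294, 321, 36, 29, 589], [310.2, 332.4])]
side expected handle [251. 253.] [267. 281.] [([110, 34, 108, 26, 1151], [166.9, 48.7]), ([9, 41, 59, 68, 2077], [34.3, 74.5]), ([173, 92, 35, 17, 481], [189.7, 99.8]), ([368, 173, 18, 27, 348], [376.5, 184.9]), ([311, 181, 17, 15, 193], [318.9, 188.3]), ([255, 189, 10, 26, 217], [259.5, 202.1]), ([175, 237, 25, 19, 285], [187.4, 245.7]), ([303, 249, 18, 18, 231], [311.9, 257.4]), ([253, 254, 14, 26, 329], [259.8, 266.7]), ([240, 304, 23, 41, 845], [251.2, 324.3])]
scene bottle 8.4
scene cup 1.3
side bottle 1.1
side cup 1.0
30.1 [ 0.51  -0.243  0.248] [ 0.7  0.  -0.6]
```

```bash
python3 -c "
from plant import manip
print(manip.hand_in())"
```

```text
the job is handed in; nothing more can be done
None
```

The job is handed in at about 30 s of the 72 s allowed, though the hand-in returned no verdict: by my last camera checks the bolt is home, all four chips are in the tray (one standing on edge just inside the deck-side wall), and the scraper stands upright on the mat; the bottle and cup had not moved, but I didn't measure the other bystanders.

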